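Set a stamping punch square on the marked blank and hold it

ROBOT

A 6-joint arm with a two-finger parallel gripper is mounted at the origin on the work surface. World frame = base frame: x ahead of the robot, y to its left, z up, the work surface at z = 0. Lengths are in m, angles in rad, forces in N, time in s.
With the tool pointing down it reaches from about 0.35 to 0.975 m from the base axis. Payload 4.9 kg.
Tool frame: the origin (TCP) lies midway between the tips of the shut fingers; the grasp point (between the pads) lies 19 mm behind it (bot.hold_point_z is the distance from the TCP to the grasp point, in m); z points along the fingers, y is the line along which they close (so a half turn about z gives the same grasp; the last joint's range is limited). The gripper opens to 85 mm and grips with 20 to 120 N. Pads are 22 mm wide; open, the fingers measure 114 mm over their backs; the gripper's body (76 mm by 85 mm) begins 54 mm behind the grasp point. The pads swing forward as they close: fully open they stand 13 mm farther back than shut.
Start: joints at [-1.36, 0.053, 1.613, -0, 1.476, -0.119], TCP at [0.202, -0.591, 0.231] pointing down, gripper open.
Joint ranges: [-3.01, 3.01], [-1.01, 2.22], [0.06, 2.58], [-1.02, 4.17], [0.09, 2.62], [-3.14, 3.14]. Speed limits (rad/s): [2.57, 2.57, 3.14, 3.14, 3.14, 3.14].

INTERFACE

Orientations are given as a rotation vector (axis times angle).
In Python, from plant import readout, eyes, workorder, bot gives the robot as it stands. The module is installed in compiled form; this text tells all that it offers.
- The arm moves only by the tool carry_out, never from a script. Its argument "rows" is one flat list of numbers, 7 for each row, row after row: the shift along the tool's x, y, z in units of 400 mm (1.0 is 400 mm), then the turn, a rotation vector about the tool's x, y, z in units of pi rad (1.0 is pi rad), then the closure, from -1 (fully open) to 1 (shut). In form: [x, y, z, wx, wy, wz, grip, x, y, z, wx, wy, wz, grip, ...]. A call has 1 to 20 rows; each row shifts and turns the commanded pose from where the row before left it, along the tool's axes as they then stand; what a row does not reach is not made up. A row lasts 1/12 s, in which the tool goes at most 41.7 mm and 7.16 degrees, less where a joint would pass 70% of its speed; a pose out of reach is approached as far as the arm can. A call with a number of a shift or a turn outside -1 to 1 is refused whole. A call with a gripper value outside its range is refused whole. The fingers move at their own pace and stop on an object; the grip force is fixed at half the most. Time passes only in rows, so rows that do not move let the fingers close. It gives the time, the measured TCP pose, the force, the opening and the grip force at its end, in the units of the state.
- readout.read_state(): the state, without advancing time (a new reading comes with each control period).
- eyes.capture(name): name is "scene" or "top"; returns a dict with "color" (480x640x3 uint8, red, green, blue), "camera_matrix" (3x3 intrinsics, pixels), "xyz" and "orientation" of the camera in the world. Camera axes: x right, y up, looking along -z (the intrinsics and any distortion apply to the point x, -y, -z); pixel columns grow to the right and rows downward; lengths in m; the calibration is good to about 2 mm. A picture is of the moment at which its call begins. There is no depth.
- workorder.job_done(): hands the job in; it is judged then, once.
The state is a dict: "t": time; "qpos": joint angles; "qd": joint speeds; "effort": joint torques, N m; "position": TCP position; "ee_rot": TCP orientation; "contact_force": force on the tool from outside, world axes, zero at the start; "wrist_torque": the same for the moment, N m; "width": finger opening in m; "gripper_force": force on a finger pad.
Only numpy, scipy, OpenCV 4.12 (cv2) and the standard library are available. Lean on these libraries where they do the work, as an engineer would, in place of code of your own. Each camera call takes 0.05 s, during which the arm holds its last target. There are 200 camera calls.

TASK

Lift the red-headed punch out of the wooden rack, bring its tip down between the two prongs of the green hold-down and set it inside the black ring on the sloped brass blank, as if ready for the mallet: punch square (perpendicular) to the blank's sloping face, its flat sides in line with the blank's edges. Finish while still gripping it there and pressing it lightly on the blank with about 8 N; do not let go. Never press hard, do not knock or lean on the hold-down, and leave the other two punches, the clear cup and the orange box where they are.

Things in the scene. Friction and masses are not known exactly. Their poses are not given: they have to be found in the camera images.
- punch: The steel punch to use: square shank 12 x 12 mm, 100 mm long, 110 g, top 10 mm painted RED, lowest 9 mm a round tip of 6 mm diameter. Origin at the centre of the tip's end face, z along the shank to the head, x and y square to the flats. Starts upright in one of the rack's holes, 33 mm sunk in, 67 mm standing out, flats parallel to the rack's sides.
- punch_blue: Another punch of the same size and form, top painted BLUE, upright in another hole of the rack. Leave it there. Origin and axes as for the red one.
- punch_yellow: Another punch of the same size and form, top painted YELLOW, upright in another hole of the rack. Leave it there. Origin and axes as for the red one.
- rack: Fixed pale wooden block, 70 mm (x) by 150 mm (y) by 45 mm high, origin at the centre of its underside. Three square holes, 13.6 mm wide and 33 mm deep, stand in a row along its y axis at y = -45, 0 and +45 mm; the red punch may be in any of them.
- stand: Fixed stamping stand: wooden base 150 (x) by 120 (y) by 20 mm, origin at the centre of its underside. On it a steel platen, 105 x 95 mm, slopes at 0.30 rad (17 degrees), low edge to the stand's -x, its face looking up and towards -x; the middle of its face is 65 mm above the table. Highest point (the hold-down's screw) about 105 mm.
- platen (a joint): How far the platen, with blank and hold-down, has sunk on its rubber mount, along the normal of its sloping face, in m: 0 unloaded, up to 0.011. The mount acts as a spring of 2 N per mm from zero (8 N sinks it 4 mm).
- blank: Brass blank, 50 mm (x, along the slope) by 64 mm (y) by 3 mm, held fast on the middle of the platen. Origin at the centre of its underside; z is the normal of the sloping face (points up, leaning to the stand's -x), x points up the slope, x and y run along its edges.
- mark (a point): Centre of the marked spot on the blank's top face (6 mm down the slope from the blank's middle): a white disc inside a black ring, white 16 mm across, ring 19.6 mm across. Axes as the blank's.
- fork: Green two-pronged hold-down fixed on the platen over the blank. Origin and axes as the blank's. Prongs run along x from -30 to +40 mm at y = -18 and +18 mm, each 8 mm wide, tops 12 mm above the blank's face; gap between them 28 mm, the mark midway in it, open to -x. At x = 35 to 49 mm a bridge joins them, 18 mm above the platen, its screw 26 mm.
- cup: Clear plastic cup with a few rods in it, 70 mm across the rim, 85 mm high, origin under its centre. Leave it standing.
- pinbox: Orange box 50 x 80 x 40 mm, full of short steel pins up to 62 mm high, origin under its centre. Leave it standing.
Not all that is in view belongs to the job. What is meant by the rack is not blue, pink or purple, and is the smaller of those in its own colour.

How it is judged:
On the way, in this order (a step that is already met when the one before it is completed fails the run):
1. the gripper lifts the red punch clear of the rack (z of punch in the frame of rack above 0.055 m and contact force between the fingers and punch above 2 N), for 0.2 s.
2. its tip touches the blank inside the ring (contact force between punch and blank above 1 N and distance between punch and mark below 0.006 m), for 0.1 s.
At the end, for the whole second after the job is handed in: Red punch still gripped and still: tip centre within 5 mm of the mark's centre, pressing the blank with 3 to 16 N, axis within 0.12 rad of the blank's normal, flats within 0.2 rad of its edges; not leaning on the hold-down, and nothing else touching the blank (distance between punch and mark below 0.005 m and contact force between punch and blank between 3 and 16 N and angle between the z axis of punch and the z axis of blank, either way round below 0.12 rad and (angle between the x axis of punch and the x axis of blank, either way round below 0.2 rad or angle between the x axis of punch and the y axis of blank, either way round below 0.2 rad) and contact force between the fingers and punch above 2 N and contact force between punch and fork below 0.5 N and contact force between each of the arm, the fingers and blank below 0.5 N and value of joint platen between 0.001 and 0.0095 m and linear speed of punch below 0.01 m/s); the arm keeps its last pose, push and grip.
It fails at once if pressing hard on the blank (over 25 N) (contact force between anything else and blank above 25 N).
It fails at once if knocking or leaning on the hold-down (over 6 N) (contact force between anything else and fork above 6 N).
It fails at once if blue or yellow punch disturbed (moved more than 15 mm) (distance of any of punch_blue, punch_yellow from where it was at the start of the episode above 0.015 m).
It fails at once if cup or orange box disturbed (moved more than 15 mm) (distance of any of cup, pinbox from where it was at the start of the episode above 0.015 m).
It also fails if it takes over 40 s, if anything falls off the work surface, if the arm or the gripper's body presses on something with over 40 N, if the wrist force passes 120 N, or if a joint passes its speed limit or range.

## Working session

There is one attempt and no reset: what is moved stays moved. The work goes in short steps, Python scripts to look and compute and a tool call to move; the robot and the scene stay as the last step left them, time stands still between calls to the robot, and variables do not carry over. Pictures are saved under pics/ and viewed, at most 10 in all, crops included, and the job is handed in when it is done.

Besides the shell and the picture viewer there is one more tool, called after ">>>" as name(argument=value, ...) on one line, values as JSON. carry_out: Moves the arm, as the interface text tells. Shifts and turns lie within -1 to 1; 1 stands for 400 mm of shift or pi rad of turn. Its arguments: {"type":"object","properties":{"rows":{"type":"array"}},"required":["rows"]}

```bash
mkdir -p pics
python3 - <<'E'
from plant import readout, eyes, bot
import cv2, pickle
print(bot.hold_point_z, readout.read_state())
for n in("scene","top"):
    c=eyes.capture(n); pickle.dump(c,open(n+".pkl","wb")); cv2.imwrite(f"pics/{n}0.png",c["color"][:,:,::-1]); print({k:v for k,v in c.items() if k!="color"})
E
```

```text
0.0187 {'t': 0.0, 'qpos': array([-1.36000995e+00,  5.33767439e-02,  1.61429301e+00,  1.94693205e-06,
        1.47598823e+00, -1.18974610e-01]), 'qd': array([0.00078983, 0.00138756, 0.00047332, 0.00117708, 0.0016201 ,
       0.00077048]), 'effort': array([-9.90602825e-05, -3.93684483e+01, -3.70180428e+01, -1.92738248e-04,
        7.05634229e-03,  7.72820794e-07]), 'position': array([ 0.20227096, -0.59070935,  0.23005127]), 'ee_rot': array([-3.09695108e+00, -5.15304634e-01,  1.45740161e-04]), 'contact_force': array([-0.37420354, -0.15272385, -0.02290465]), 'wrist_torque': array([ 0.00457608,  0.02661101, -0.05066957]), 'gripper_force': 0.0, 'width': 0.0853782317829509}
{'camera_matrix': array([[493.33231534,   0.        , 317.4687049 ],
       [  0.        , 493.33231534, 237.76183881],
       [  0.        ,   0.        ,   1.        ]]), 'xyz': array([ 1.09864776, -0.29554775,  0.88434892]), 'orientation': array([0.64592867, 0.36426482, 1.00873183])}
{'camera_matrix': array([[547.14105306,   0.        , 318.83181165],
       [  0.        , 547.14105306, 244.44858744],
       [  0.        ,   0.        ,   1.        ]]), 'xyz': array([0.39130677, 0.06264858, 1.23193285]), 'orientation': array([ 0.07645044, -0.08460859, -1.56410974])}
```

View pics/scene0.png

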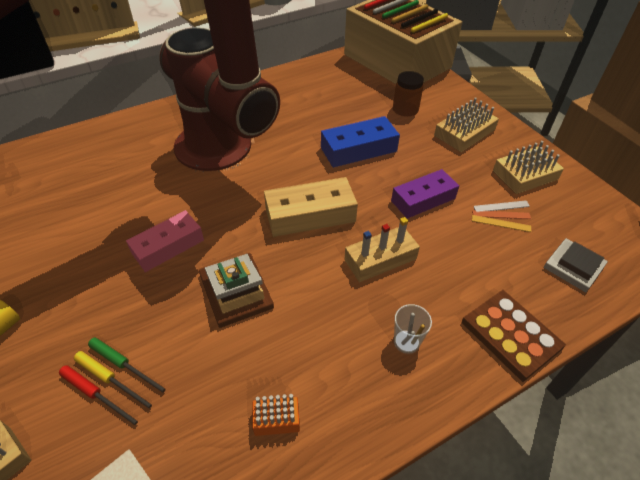

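View pics/top0.png

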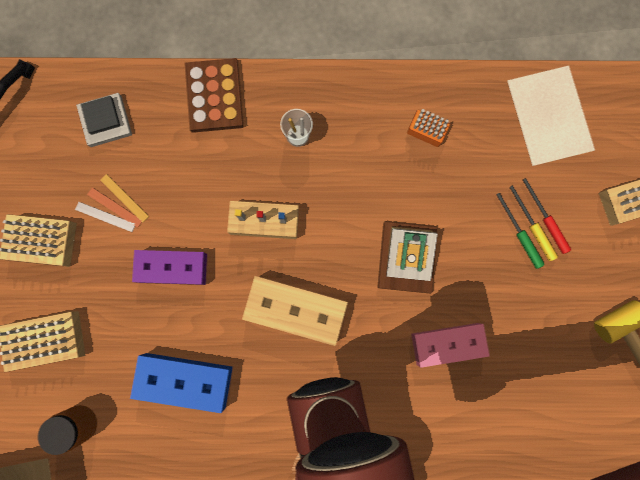

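The rack with yellow, red and blue punches is at top (263,218), with red in the middle. The stand is at top (411,257) with the mark near (411,258). In the scene picture they are at (382,250) and (235,280). I'll enlarge these areas.

Run:
```python
import cv2,pickle,numpy as np
def crop(n,x,y,w,h,s): 
    i=pickle.load(open(n+".pkl","rb"))["color"][y:y+h,x:x+w,::-1]; return cv2.resize(i,(w*s,h*s),interpolation=cv2.INTER_CUBIC)
cv2.imwrite("pics/a.png",np.hstack([crop("top",222,190,84,55,5),crop("top",222,190,0+1,55,5)]) if 0 else crop("top",220,190,90,55,8))
cv2.imwrite("pics/b.png",crop("top",372,215,76,80,7))
cv2.imwrite("pics/c.png",crop("scene",335,210,95,75,8))
cv2.imwrite("pics/d.png",crop("scene",192,245,88,84,7))
```

```text
(no output)
```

View pics/a.png

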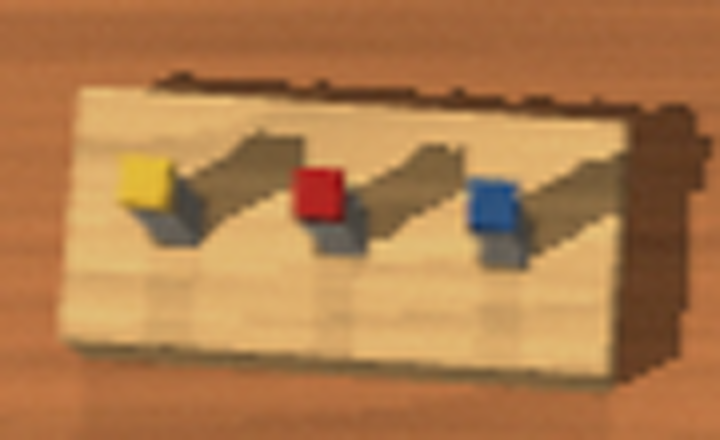

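View pics/b.png

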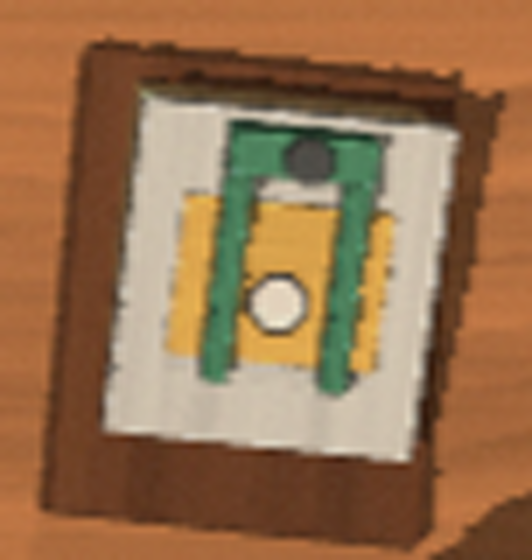

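View pics/c.png

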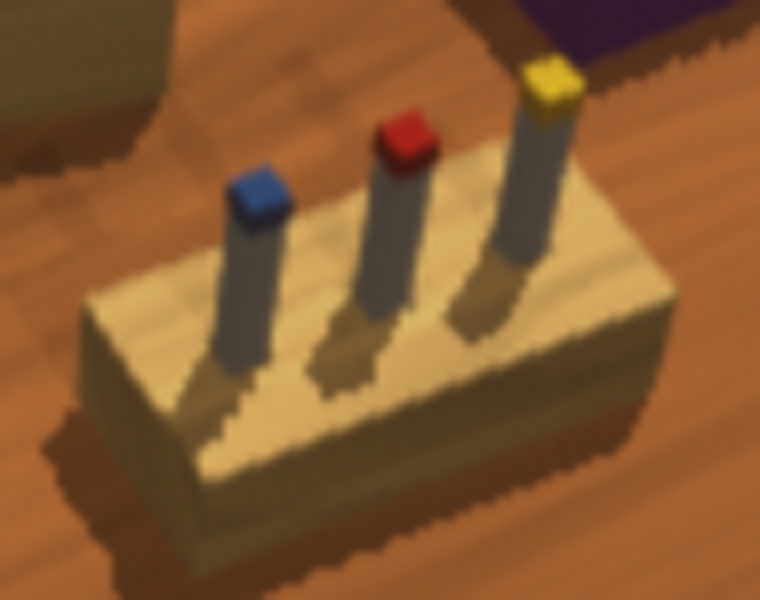

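View pics/d.png

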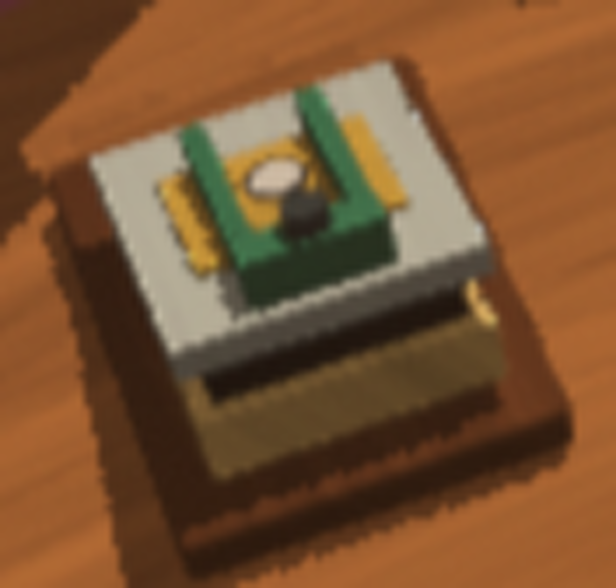

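Top crop: red head at crop (320,193), rack corners (80,88), (630,120), (610,382), (60,345). The mark is at (278,304) between the prongs, with the bridge at the image top. Scene crops: red head at (408,133), mark at (277,177). Next I'll fit the poses in both views.

```bash
cat > h.py <<'E'
import numpy as np, pickle
from scipy.spatial.transform import Rotation as R
from scipy.optimize import least_squares
S=0.3; PX=np.array([np.cos(S),0,np.sin(S)]); PN=np.array([-np.sin(S),0,np.cos(S)])
def proj(c,P,d=np.zeros(3)):
    p=R.from_rotvec(c["orientation"]).inv().apply(np.atleast_2d(P)-c["xyz"]-d)
    K=c["camera_matrix"]; return np.c_[K[0,0]*p[:,0]/-p[:,2]+K[0,2], K[1,1]*-p[:,1]/-p[:,2]+K[1,2]]
def place(q,P): return R.from_euler('z',q[2]).apply(P)+[q[0],q[1],0]
def pl(x,y,z): return np.array([0,0,.065])+x*PX+np.array([0,y,0])+z*PN   # platen-face frame -> stand
# desired tool rotation: closing (tool y) az, tilt dir
def toolR(z,y):
    z=z/np.linalg.norm(z); y=y-z*(y@z); y/=np.linalg.norm(y); return R.from_matrix(np.c_[np.cross(y,z),y,z])
def step(p0,r0,p1,r1):  # tool-axis shift (units of .4 m) & turn (units pi)
    return np.round(r0.inv().apply(p1-p0)/.4,4), np.round((r0.inv()*r1).as_rotvec()/np.pi,4)
E
cat > fit.py <<'E'
from h import *
C={n:pickle.load(open(n+".pkl","rb")) for n in("top","scene")}
def px(l,x,y,s): return (np.array(l,float)+.5)/s-.5+[x,y]
X,Y=.0525,.0475; bx,by=.025,.032
st3=np.array([pl(X,Y,0),pl(X,-Y,0),pl(-X,-Y,0),pl(-X,Y,0),pl(-.006,0,.003),pl(bx,by,.003),pl(bx,-by,.003),pl(-bx,-by,.003),pl(-bx,by,.003)])
stT=px([(142,95),(458,130),(410,460),(104,430),(278,304),(185,195),(393,213),(377,372),(165,355)],372,215,7)
stS=px([(490,240),(175,355),(90,158),(395,62),(277,177),(408,205),(203,275),(160,182),(360,115)],192,245,7)
rk3=np.array([(.035,.075,.045),(.035,-.075,.045),(-.035,-.075,.045),(-.035,.075,.045),(0,.045,.112),(0,0,.112),(0,-.045,.112)])
rkT=px([(80,88),(630,120),(610,382),(60,345),(147,180),(320,192),(494,204)],220,190,8)
rkS=px([(678,295),(205,482),(85,300),(510,140),(553,78),(407,133),(261,185)],335,210,8)
def f(v,raw=False):
    s,r,dT,dS,o=v[:3],v[3:6],v[6:9],v[9:12],v[12]
    sp=st3+[o,0,0]
    e=[proj(C["top"],place(s,sp),dT)-stT,proj(C["scene"],place(s,sp),dS)-stS,proj(C["top"],place(r,rk3),dT)-rkT,proj(C["scene"],place(r,rk3),dS)-rkS]
    if raw: return e
    return np.r_[np.concatenate(e).ravel()/.5, dT/.002,dS/.002,o/.003]
a=least_squares(f,np.r_[.35,-.12,-.1,.45,.18,-.07,np.zeros(7)],loss="soft_l1")
np.set_printoptions(precision=4,suppress=True)
print(a.x); [print(e.round(1).tolist()) for e in f(a.x,True)]
s=a.x[:3]; print("mark",place(s,pl(-.006,0,.003)+[a.x[12],0,0]))
E
python3 fit.py
```

```text
[ 0.4898 -0.1408 -0.0923  0.5695  0.1802 -0.0598 -0.0004  0.0004 -0.0009
  0.0004 -0.0004  0.0008  0.    ]
[[0.3, 0.4], [-0.2, -0.2], [-0.0, 0.3], [-0.1, 0.3], [-0.1, -0.2], [0.0, -0.2], [0.3, 0.1], [-0.5, 0.2], [0.0, -0.3]]
[[0.5, 0.3], [-0.4, 0.1], [-0.0, 0.3], [-1.0, -0.2], [0.2, 0.6], [0.6, -0.6], [-0.5, -0.0], [-0.2, 0.2], [0.5, -0.2]]
[[0.3, -0.0], [-0.3, 0.4], [0.0, -0.7], [0.2, -0.6], [-0.1, 0.2], [0.0, 0.1], [0.0, 0.0]]
[[-0.0, -0.4], [0.2, -0.0], [-0.5, -0.1], [3.8, -2.1], [-0.2, 0.1], [0.1, 0.1], [-0.2, 0.6]]
mark [ 0.4832 -0.1402  0.0661]
```

Run:
```python
from h import *
from plant import readout
s=readout.read_state(); r0=R.from_rotvec(s["ee_rot"]); p0=s["position"]; print(r0.as_matrix().round(3))
for y in (1,-1):
    r1=toolR(np.array([0,0,-1.]),y*np.array([np.cos(-.0598),np.sin(-.0598),0]))
    t=step(p0,r0,p0,r1)[1]; print(t, step(p0,r1,np.array([.5695,.1802,.17]),r1)[0])
```

```text
[[ 0.946  0.324 -0.   ]
 [ 0.324 -0.946  0.002]
 [ 0.    -0.002 -1.   ]]
[-0.0005 -0.0004 -0.376 ] [1.9788 0.8013 0.1504]
[-5.00e-04  5.00e-04  6.24e-01] [-1.9788 -0.8013  0.1504]
```

>>> carry_out(rows=[0, 0, 0, 0, 0, -0.0376, -1, 0, 0, 0, 0, 0, -0.0376, -1, 0, 0, 0, 0, 0, -0.0376, -1, 0, 0, 0, 0, 0, -0.0376, -1, 0, 0, 0, 0, 0, -0.0376, -1, 0, 0, 0, 0, 0, -0.0376, -1, 0, 0, 0, 0, 0, -0.0376, -1, 0, 0, 0, 0, 0, -0.0376, -1, 0, 0, 0, 0, 0, -0.0376, -1, 0, 0, 0, 0, 0, -0.0376, -1, 0.03, 0.012, 0, 0, 0, 0, -1, 0.06, 0.0243, 0, 0, 0, 0, -1, 0.06, 0.0243, 0, 0, 0, 0, -1, 0.06, 0.0243, 0, 0, 0, 0, -1, 0.06, 0.0243, 0, 0, 0, 0, -1, 0.06, 0.0243, 0, 0, 0, 0, -1, 0.06, 0.0243, 0, 0, 0, 0, -1, 0.06, 0.0243, 0, 0, 0, 0, -1, 0.06, 0.0243, 0, 0, 0, 0, -1, 0.06, 0.0243, 0, 0, 0, 0, -1])

```text
t: 1.77
position: [0.3085, -0.367, 0.2308]
ee_rot: [-2.29, -2.15, -0.001]
contact_force: [0.0, -0.1, -0.2]
width: 0.0854
gripper_force: 0.0
```

>>> carry_out(rows=[0.06, 0.0243, 0, 0, 0, 0, -1, 0.06, 0.0243, 0, 0, 0, 0, -1, 0.06, 0.0243, 0, 0, 0, 0, -1, 0.06, 0.0243, 0, 0, 0, 0, -1, 0.06, 0.0243, 0, 0, 0, 0, -1, 0.06, 0.0243, 0, 0, 0, 0, -1, 0.06, 0.0243, 0, 0, 0, 0, -1, 0.06, 0.0243, 0, 0, 0, 0, -1, 0.06, 0.0243, 0, 0, 0, 0, -1, 0.06, 0.0243, 0, 0, 0, 0, -1, 0.06, 0.0243, 0, 0, 0, 0, -1, 0.06, 0.0243, 0, 0, 0, 0, -1, 0.06, 0.0243, 0, 0, 0, 0, -1, 0.06, 0.0243, 0, 0, 0, 0, -1, 0.06, 0.0243, 0, 0, 0, 0, -1, 0.06, 0.0243, 0, 0, 0, 0, -1, 0.06, 0.0243, 0, 0, 0, 0, -1, 0.06, 0.0243, 0, 0, 0, 0, -1, 0.06, 0.0243, 0, 0, 0, 0, -1, 0, 0, 0, 0, 0, 0, -1])

```text
t: 3.43
position: [0.5198, 0.0786, 0.2308]
ee_rot: [-2.285, -2.154, -0.001]
contact_force: [-0.2, 0.8, -0.3]
width: 0.0854
gripper_force: 0.0
```

```bash
cat > go.py <<'E'
from h import *; import sys
from plant import readout
s=readout.read_state(); r0=R.from_rotvec(s["ee_rot"]); p0=s["position"]
def show(p1,z,y): 
    r1=toolR(np.array(z,float),np.array(y,float)); a,b=step(p0,r0,np.array(p1),r1); print("shift",a,"turn",b, "shift after turn",step(p0,r1,np.array(p1),r1)[0])
print(s["t"],p0,s["ee_rot"],s["width"],s["contact_force"].round(2),s["gripper_force"],s["qpos"].round(2))
E
python3 -c "
from go import *
show([.5695,.1802,.17],[0,0,-1],[np.cos(.0598),-np.sin(.0598),0])"
```

```text
3.4333 [0.51977099 0.07860217 0.23078094] [-2.28454740e+00 -2.15400986e+00 -1.23882054e-03] 0.08540835890161491 [-0.2   0.82 -0.34] 0.0 [ 0.01 -0.19  1.84  0.    1.49  0.07]
shift [0.2606 0.1093 0.1523] turn [-0.0002 -0.0006  0.0003] shift after turn [0.261  0.1089 0.152 ]
```

>>> carry_out(rows=[0.0435, 0.0182, 0, 0, 0, 0, -1, 0.0435, 0.0182, 0, 0, 0, 0, -1, 0.0435, 0.0182, 0, 0, 0, 0, -1, 0.0435, 0.0182, 0, 0, 0, 0, -1, 0.0435, 0.0182, 0, 0, 0, 0, -1, 0.0435, 0.0182, 0, 0, 0, 0, -1, 0, 0, 0.05, 0, 0, 0, -1, 0, 0, 0.05, 0, 0, 0, -1, 0, 0, 0.05, 0, 0, 0, -1, 0, 0, 0, 0, 0, 0, -1, 0, 0, 0, 0, 0, 0, -1])

```text
t: 4.35
position: [0.5679, 0.1762, 0.1698]
ee_rot: [-2.287, -2.151, 0.005]
contact_force: [0.1, 0.4, 0.3]
width: 0.0853
gripper_force: 0.0
```

```bash
python3 -c "
from go import *
show([.5695,.1802,.053],[0,0,-1],[np.cos(.0598),-np.sin(.0598),0])
from plant import eyes
import cv2
def crop(n,x,y,w,h,k):
    c=eyes.capture(n); return cv2.resize(c['color'][y:y+h,x:x+w,::-1],(w*k,h*k))
cv2.imwrite('pics/e.png',np.hstack([crop('scene',320,130,100,140,4),crop('top',215,150,100,140,4)]))"
```

```text
4.35 [0.56793457 0.17622178 0.16978488] [-2.28710305 -2.15074121  0.00494758] 0.08534908400637486 [0.11 0.4  0.32] 0.0 [0.18 0.03 1.74 0.   1.37 0.24]
shift [0.0104 0.0044 0.2919] turn [-0.0012  0.0003 -0.0005] shift after turn [0.0102 0.0033 0.292 ]
```

View pics/e.png

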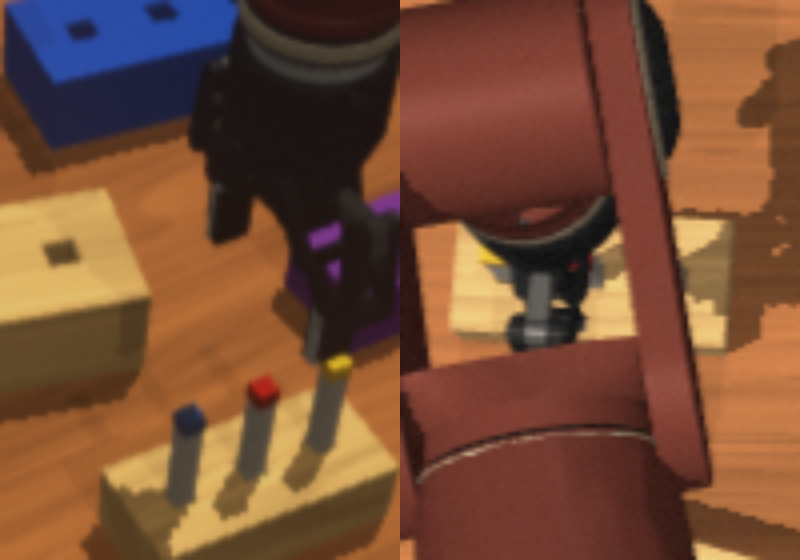

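The open fingers stand above the rack and straddle the red punch along the rack's x axis, with the neighbours clear. I'll descend and grip.

>>> carry_out(rows=[0.0103, 0.0042, 0, 0, 0, 0, -1, 0, 0, 0.02, 0, 0, 0, -1, 0, 0, 0.03, 0, 0, 0, -1, 0, 0, 0.03, 0, 0, 0, -1, 0, 0, 0.03, 0, 0, 0, -1, 0, 0, 0.03, 0, 0, 0, -1, 0, 0, 0.03, 0, 0, 0, -1, 0, 0, 0.03, 0, 0, 0, -1, 0, 0, 0.03, 0, 0, 0, -1, 0, 0, 0.03, 0, 0, 0, -1, 0, 0, 0.02, 0, 0, 0, -1, 0, 0, 0.012, 0, 0, 0, -1, 0, 0, 0, 0, 0, 0, -1, 0, 0, 0, 0, 0, 0, -1, 0, 0, 0, 0, 0, 0, -1])

```text
t: 5.7
position: [0.5722, 0.1807, 0.0554]
ee_rot: [2.286, 2.153, 0.002]
contact_force: [-0.3, 0.1, 0.8]
width: 0.0854
gripper_force: 0.0
```

```bash
python3 -c "
from go import *
show([.5695,.1802,.053],[0,0,-1],[np.cos(.0598),-np.sin(.0598),0])"
```

```text
5.7 [0.57218795 0.1807002  0.0553685 ] [2.28621180e+00 2.15349190e+00 2.09749068e-03] 0.08538668024536175 [-0.35  0.12  0.81] 0.0 [0.18 0.16 1.8  0.   1.17 0.24]
shift [-0.0017 -0.0066  0.0059] turn [ 0.0005 -0.0001  0.    ] shift after turn [-0.0016 -0.0066  0.0059]
```

>>> carry_out(rows=[-0.0016, -0.0066, 0.0055, 0, 0, 0, -1, 0, 0, 0, 0, 0, 0, -1, 0, 0, 0, 0, 0, 0, -1, 0, 0, 0, 0, 0, 0, -1])

```text
t: 6.03
position: [0.5689, 0.1801, 0.0526]
ee_rot: [2.287, 2.154, 0.001]
contact_force: [0.1, 0.5, 0.4]
width: 0.0853
gripper_force: 0.0
```

>>> carry_out(rows=[0, 0, 0, 0, 0, 0, 1, 0, 0, 0, 0, 0, 0, 1, 0, 0, 0, 0, 0, 0, 1, 0, 0, 0, 0, 0, 0, 1, 0, 0, 0, 0, 0, 0, 1, 0, 0, 0, 0, 0, 0, 1, 0, 0, 0, 0, 0, 0, 1, 0, 0, 0, 0, 0, 0, 1, 0, 0, 0, 0, 0, 0, 1, 0, 0, 0, 0, 0, 0, 1, 0, 0, 0, 0, 0, 0, 1, 0, 0, 0, 0, 0, 0, 1])

```text
t: 7.03
position: [0.5687, 0.1801, 0.0524]
ee_rot: [-2.287, -2.154, 0.0]
contact_force: [-1.9, 0.0, 1.9]
width: 0.0114
gripper_force: 58.4
```

>>> carry_out(rows=[0, 0, -0.01, 0, 0, 0, 1, 0, 0, -0.02, 0, 0, 0, 1, 0, 0, -0.03, 0, 0, 0, 1, 0, 0, -0.04, 0, 0, 0, 1, 0, 0, -0.04, 0, 0, 0, 1, 0, 0, -0.04, 0, 0, 0, 1, 0, 0, -0.04, 0, 0, 0, 1, 0, 0, -0.04, 0, 0, 0, 1, 0, 0, -0.04, 0, 0, 0, 1, 0, 0, -0.03, 0, 0, 0, 1, 0, 0, -0.02, 0, 0, 0, 1, 0, 0, 0, 0, 0, 0, 1, 0, 0, 0, 0, 0, 0, 1, 0, 0, 0, 0, 0, 0, 1])

```text
t: 8.2
position: [0.5682, 0.18, 0.1912]
ee_rot: [-2.286, -2.153, 0.002]
contact_force: [0.3, 0.2, -1.4]
width: 0.011
gripper_force: 58.3
```

```bash
cat > tgt.py <<'E'
from go import *
yaw=-.0923; M=np.array([.4832,-.1402,.0661]); Rz=R.from_euler('z',yaw); n=Rz.apply(PN); ys=Rz.apply(PX)
def t(c,L=.0405): show(M+n*(L+c),-n,ys)
E
python3 -c "
from tgt import *
t(.05)"
```

```text
8.2 [0.56821606 0.17998287 0.19118422] [-2.28610398 -2.15340546  0.00230043] 0.010975156715659837 [ 0.31  0.2  -1.42] 58.33988428115845 [0.18 0.01 1.72 0.   1.41 0.24]
shift [-0.8095 -0.231   0.0973] turn [-0.096  -0.0014  0.0103] shift after turn [-0.8166 -0.2241  0.0318]
```

>>> carry_out(rows=[0, 0, 0, -0.024, -0.0003, 0.0026, 1, 0, 0, 0, -0.024, -0.0003, 0.0026, 1, 0, 0, 0, -0.024, -0.0003, 0.0026, 1, 0, 0, 0, -0.024, -0.0003, 0.0026, 1, -0.02, -0.006, 0, 0, 0, 0, 1, -0.045, -0.012, 0, 0, 0, 0, 1, -0.05, -0.014, 0, 0, 0, 0, 1, -0.05, -0.014, 0, 0, 0, 0, 1, -0.05, -0.014, 0, 0, 0, 0, 1, -0.05, -0.014, 0, 0, 0, 0, 1, -0.05, -0.014, 0, 0, 0, 0, 1, -0.05, -0.014, 0, 0, 0, 0, 1, -0.05, -0.014, 0, 0, 0, 0, 1, -0.05, -0.014, 0, 0, 0, 0, 1, -0.05, -0.014, 0, 0, 0, 0, 1, -0.05, -0.014, 0, 0, 0, 0, 1, -0.05, -0.014, 0, 0, 0, 0, 1, -0.05, -0.014, 0, 0, 0, 0, 1, -0.05, -0.014, 0, 0, 0, 0, 1, -0.05, -0.014, 0, 0, 0, 0, 1])

```text
t: 9.87
position: [0.4581, -0.1181, 0.1657]
ee_rot: [2.149, 1.959, 0.298]
contact_force: [0.7, 0.5, -0.8]
width: 0.0114
gripper_force: 58.6
```

>>> carry_out(rows=[-0.035, -0.007, 0.01, 0, 0, 0, 1, -0.015, -0.003, 0.01, 0, 0, 0, 1, 0, 0, 0.01, 0, 0, 0, 1, 0, 0, 0, 0, 0, 0, 1, 0, 0, 0, 0, 0, 0, 1, 0, 0, 0, 0, 0, 0, 1])

```text
t: 10.37
position: [0.4572, -0.1361, 0.1538]
ee_rot: [2.146, 1.958, 0.299]
contact_force: [-0.7, 0.3, -1.5]
width: 0.0113
gripper_force: 58.6
```

```bash
python3 -c "
from tgt import *
t(.02)"
```

```text
10.3667 [ 0.45723675 -0.13613378  0.15375416] [2.14612089 1.95842759 0.29896397] 0.01125702225083326 [-0.68  0.32 -1.46] 58.62651228904724 [-0.52 -0.48  2.22  0.14  1.13 -0.47]
shift [-0.0043 -0.0022  0.0775] turn [ 0.0004 -0.0006  0.0002] shift after turn [-0.0041 -0.0021  0.0775]
```

>>> carry_out(rows=[-0.0042, -0.0021, 0.0175, 0, 0, 0, 1, 0, 0, 0.02, 0, 0, 0, 1, 0, 0, 0.02, 0, 0, 0, 1, 0, 0, 0.02, 0, 0, 0, 1, 0, 0, 0, 0, 0, 0, 1, 0, 0, 0, 0, 0, 0, 1, 0, 0, 0, 0, 0, 0, 1])

```text
t: 10.95
position: [0.4653, -0.1393, 0.1239]
ee_rot: [2.147, 1.957, 0.299]
contact_force: [-0.8, -0.6, -0.4]
width: 0.0112
gripper_force: 58.6
```

```bash
python3 -c "
from tgt import *
t(.0)
from plant import eyes
import cv2
p=s['position']; z=r0.apply([0,0,1]); a0=p+z*.0405; a1=a0-z*.1
for nme,(x,y,w,h) in dict(scene=(190,215,100,110),top=(360,190,100,110)).items():
    c=eyes.capture(nme); print(nme,proj(c,[a0,a1,M]).round(1).tolist(), ((proj(c,[a0,a1,M])-[x,y])*4).round().tolist())
    I=cv2.resize(c['color'][y:y+h,x:x+w,::-1],(w*4,h*4),interpolation=cv2.INTER_CUBIC); J=I if nme=='scene' else np.hstack([J,I])
cv2.imwrite('pics/f.png',J)"
```

```text
10.95 [ 0.46533073 -0.13928508  0.12388223] [2.14685828 1.95680451 0.29851711] 0.011167812693101605 [-0.76 -0.61 -0.38] 58.607338070869446 [-0.52 -0.42  2.22  0.14  1.06 -0.48]
shift [ 0.0018 -0.0001  0.05  ] turn [ 0.0004 -0.0004 -0.0001] shift after turn [0.0018 0.     0.05  ]
scene [[228.9, 262.8], [217.7, 221.4], [231.2, 270.4]] [[155.0, 191.0], [111.0, 26.0], [165.0, 222.0]]
top [[412.6, 260.1], [420.2, 271.8], [410.9, 258.1]] [[210.0, 281.0], [241.0, 327.0], [204.0, 272.0]]
```

View pics/f.png

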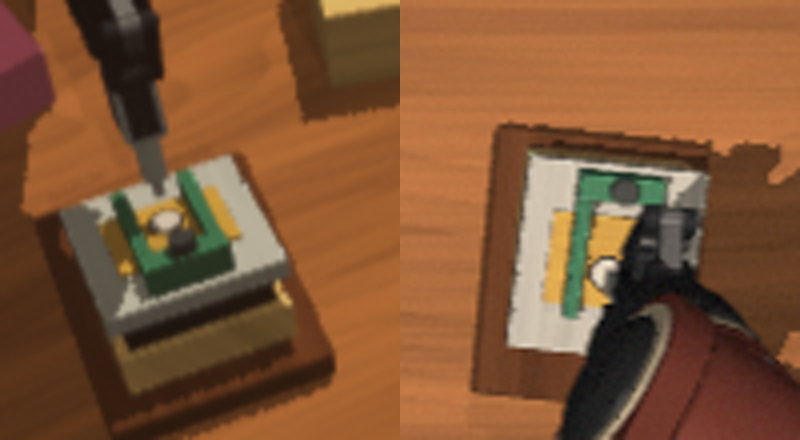

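In the scene half, the tip is at about (158,194) against a predicted (155,191). The mark is at (166,224) against (165,222). They agree within a pixel and the tip is over the gap, so I'll descend gently.

>>> carry_out(rows=[0.0018, 0, 0.01, 0, 0, 0, 1, 0, 0, 0.01, 0, 0, 0, 1, 0, 0, 0.01, 0, 0, 0, 1, 0, 0, 0.005, 0, 0, 0, 1, 0, 0, 0, 0, 0, 0, 1, 0, 0, 0, 0, 0, 0, 1, 0, 0, 0, 0, 0, 0, 1])

```text
t: 11.63
position: [0.4695, -0.139, 0.1107]
ee_rot: [2.147, 1.956, 0.299]
contact_force: [0.4, 0.5, -0.3]
width: 0.0111
gripper_force: 58.6
```

```bash
python3 -c "
from tgt import *
t(.0)
from plant import eyes
import cv2
p=s['position']; z=r0.apply([0,0,1]); a0=p+z*.0405; a1=a0-z*.01
x,y,w,h=200,235,70,70
c=eyes.capture('scene'); print(((proj(c,[a0,a1,M])-[x,y])*8).round().tolist())
cv2.imwrite('pics/g.png',cv2.resize(c['color'][y:y+h,x:x+w,::-1],(w*8,h*8),interpolation=cv2.INTER_CUBIC))"
```

```text
11.6333 [ 0.46952942 -0.1390185   0.11066569] [2.146719   1.95648559 0.29858161] 0.011116921437068742 [ 0.37  0.51 -0.26] 58.60723078250885 [-0.51 -0.38  2.23  0.14  1.03 -0.48]
shift [ 0.0002 -0.0002  0.0153] turn [ 0.0005 -0.0003 -0.0002] shift after turn [ 0.0002 -0.0002  0.0153]
[[245.0, 265.0], [236.0, 234.0], [250.0, 283.0]]
```

View pics/g.png

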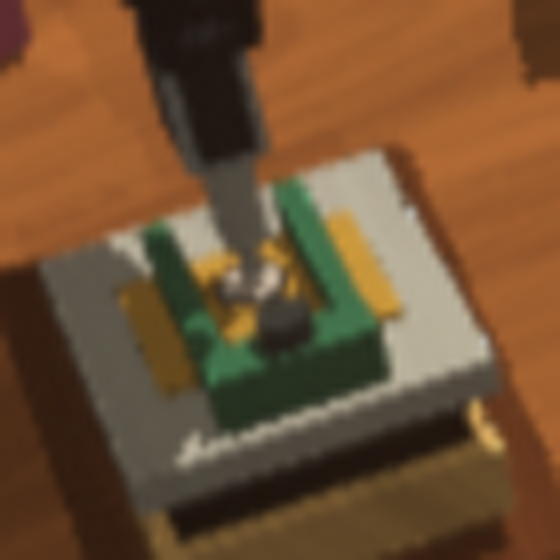

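The tip end is near (248,268) against a predicted (245,265), inside the white disc and clear of both prongs. I'll go on to contact.

>>> carry_out(rows=[0, 0, 0.005, 0, 0, 0, 1, 0, 0, 0.005, 0, 0, 0, 1, 0, 0, 0.003, 0, 0, 0, 1, 0, 0, 0.0025, 0, 0, 0, 1, 0, 0, 0.0025, 0, 0, 0, 1, 0, 0, 0, 0, 0, 0, 1, 0, 0, 0, 0, 0, 0, 1, 0, 0, 0, 0, 0, 0, 1])

```text
t: 12.35
position: [0.4716, -0.1392, 0.1039]
ee_rot: [2.147, 1.957, 0.298]
contact_force: [-1.3, 0.7, 1.7]
width: 0.0113
gripper_force: 59.0
```

```bash
python3 -c "
from tgt import *
t(0); print(s['contact_force']@n)"
```

```text
12.35 [ 0.47157228 -0.13915502  0.10387952] [2.14683103 1.95673314 0.29841478] 0.011333216732604009 [-1.3   0.68  1.7 ] 59.00426924228668 [-0.51 -0.37  2.23  0.14  1.01 -0.48]
shift [ 0.0001 -0.     -0.0024] turn [ 0.0004 -0.0004 -0.0001] shift after turn [ 0.0001 -0.     -0.0024]
2.027418094229275
```

>>> carry_out(rows=[0, 0, 0.002, 0, 0, 0, 1, 0, 0, 0.002, 0, 0, 0, 1, 0, 0, 0.002, 0, 0, 0, 1, 0, 0, 0, 0, 0, 0, 1, 0, 0, 0, 0, 0, 0, 1, 0, 0, 0, 0, 0, 0, 1, 0, 0, 0, 0, 0, 0, 1])

```text
t: 12.93
position: [0.4723, -0.1393, 0.1018]
ee_rot: [2.147, 1.957, 0.298]
contact_force: [-6.1, 1.3, 5.1]
width: 0.0111
gripper_force: 59.6
```

```bash
python3 -c "
from tgt import *
t(-.004); print(s['contact_force']@n)
from plant import eyes
import cv2
p=s['position']; z=r0.apply([0,0,1]); a0=p+z*.0405; a1=a0-z*.1
x,y,w,h=200,215,70,70
c=eyes.capture('scene'); print(((proj(c,[a0,a1,M-.004*n])-[x,y])*8).round().tolist())
cv2.imwrite('pics/h.png',cv2.resize(c['color'][y:y+h+10,x:x+w,::-1],(w*7,(h+10)*7),interpolation=cv2.INTER_CUBIC))
"
```

```text
12.9333 [ 0.47232801 -0.13925929  0.10175871] [2.14671046 1.95683904 0.29833776] 0.01106602490229067 [-6.12  1.29  5.11] 59.57516312599182 [-0.51 -0.36  2.23  0.14  1.01 -0.48]
shift [ 0.0002 -0.0003  0.002 ] turn [ 0.0004 -0.0003 -0.0001] shift after turn [ 0.0002 -0.0003  0.002 ]
6.718013275772066
[[252.0, 454.0], [166.0, 131.0], [253.0, 456.0]]
```

View pics/h.png

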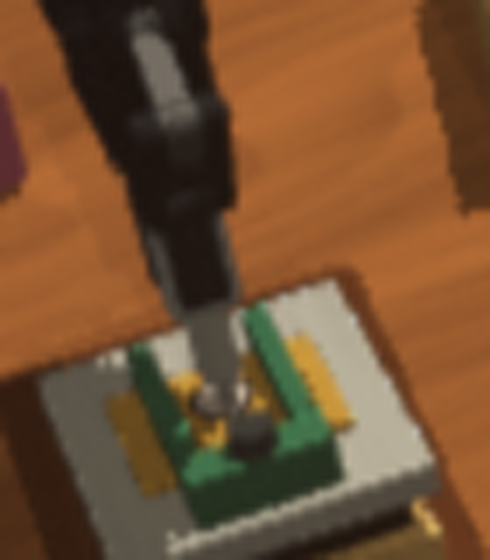

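The tip stands inside the disc near (218,393), against a predicted (220,397), and the fingers are well above the prongs. I'll hold briefly and recheck the sideways force.

>>> carry_out(rows=[0, 0, 0, 0, 0, 0, 1, 0, 0, 0, 0, 0, 0, 1, 0, 0, 0, 0, 0, 0, 1, 0, 0, 0, 0, 0, 0, 1, 0, 0, 0, 0, 0, 0, 1, 0, 0, 0, 0, 0, 0, 1])

```text
t: 13.48
position: [0.4723, -0.1393, 0.1018]
ee_rot: [2.147, 1.957, 0.298]
contact_force: [-5.6, 0.7, 5.3]
width: 0.0114
gripper_force: 59.6
```

```bash
python3 -c "
from tgt import *
t(-.004); print(s['contact_force']@n, s['contact_force']@ys, s['wrist_torque'],abs(s['qd']).max())"
```

```text
13.4833 [ 0.47233015 -0.13927433  0.10176858] [2.14669486 1.95677888 0.29832386] 0.011368546575312007 [-5.63  0.67  5.27] 59.57484483718872 [-0.51 -0.36  2.23  0.14  1.01 -0.48]
shift [ 0.0002 -0.0003  0.002 ] turn [ 0.0004 -0.0003 -0.0001] shift after turn [ 0.0002 -0.0003  0.002 ]
6.709230838593147 -3.8571191755660843 [0.19462544 0.73982778 0.05041742] 0.0009162764350210021
```

>>> carry_out(rows=[0, -0.001, 0, 0, 0, 0, 1, 0, 0, 0, 0, 0, 0, 1, 0, 0, 0, 0, 0, 0, 1, 0, 0, 0, 0, 0, 0, 1])

```text
t: 13.82
position: [0.4722, -0.1392, 0.1019]
ee_rot: [2.146, 1.956, 0.299]
contact_force: [-3.4, 1.2, 4.8]
width: 0.0113
gripper_force: 59.5
```

```bash
python3 -c "
from tgt import *
t(-.004); print(s['contact_force']@n, s['contact_force']@ys, s['wrist_torque'],abs(s['qd']).max())"
```

```text
13.8167 [ 0.4722125  -0.13923774  0.10186152] [2.14634644 1.9562478  0.29907066] 0.011333437750602778 [-3.38  1.16  4.83] 59.526516795158386 [-0.51 -0.36  2.23  0.14  1.01 -0.48]
shift [ 0.0001 -0.0001  0.0023] turn [ 0.0007 -0.0003 -0.0001] shift after turn [ 0.0001 -0.0001  0.0023]
5.639790317583197 -1.8855371689398384 [0.19430544 0.611847   0.0402812 ] 0.0017087652774457284
```

>>> carry_out(rows=[0, -0.001, 0.001, 0, 0, 0, 1, 0, 0, 0.0005, 0, 0, 0, 1, 0, 0, 0, 0, 0, 0, 1, 0, 0, 0, 0, 0, 0, 1, 0, 0, 0, 0, 0, 0, 1, 0, 0, 0, 0, 0, 0, 1])

```text
t: 14.32
position: [0.4723, -0.1393, 0.1015]
ee_rot: [2.146, 1.956, 0.3]
contact_force: [-3.7, 1.7, 5.9]
width: 0.0111
gripper_force: 59.7
```

```bash
python3 -c "
from tgt import *
t(-.004); print(s['contact_force']@n, s['contact_force']@ys, s['wrist_torque'],abs(s['qd']).max())"
```

```text
14.3167 [ 0.47228001 -0.13930583  0.10150112] [2.14592013 1.95576302 0.29962074] 0.011123977497867192 [-3.73  1.69  5.86] 59.73016619682312 [-0.51 -0.36  2.23  0.14  1.   -0.48]
shift [0.0003 0.     0.0014] turn [ 0.0009 -0.0003 -0.0002] shift after turn [0.0003 0.     0.0014]
6.7390743714553745 -1.9615592172832026 [0.28920683 0.62645525 0.10373641] 0.0016520946143114281
```

Steady: about 7.8 N along the normal once the punch's weight is counted, little side force, and aligned within 0.01 rad. I'll hand it in.

```bash
python3 -c "
from plant import workorder
print(workorder.job_done())"
```

```text
the job is handed in; nothing more can be done
None
```

I handed the job in with the red punch still gripped and standing in the ring on the blank, pressing with about 8 N and square to its face by my measurements; the hand-in gave no verdict.

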